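Lock a twist-in channel nut into the microscope bench's mounting channel

TASK

Take the channel nut with the flat paddle grip and lower it, bar lengthwise, through the slot of the aluminium channel at the two black index marks until its flange rests on the lips. Then twist it a quarter turn, either way, so the bar lies square across under both lips. Let go with it seated and upright there, and leave the round-knob foot standing where it is.

Things in the scene. Friction and masses are not known exactly. Their poses are not given: they have to be found in the camera images.
- nut_grip (a point): Centre of the paddle grip of the loose steel channel nut, 0.2 kg, upright. Bottom up: oblong bar 66 long x 22 wide x 9 mm thick, round ends; neck 16 dia x 12 tall; flange 56 dia x 6; black paddle 40 long x 14 thick x 46 tall, parallel to the bar. This point is 50 mm above the bar's underside, 29 above the flange's underside, 23 above its top. x along paddle and bar, y across the 14 mm thickness, z up.
- station (a point): Where the nut goes: point on the slot's centre line, level with the top of the lips (32 mm above the bench), midway between the two short black index lines across the channel's lips. x runs along the slot, y across it, z up. The slot is 38 mm wide between lips 6 mm thick. With the flange on the lips the bar has 6 mm free above and below and turns freely either way.
- channel: The fixed aluminium mounting channel on a dark base plate, 300 mm long (x), 92 wide (y), 32 high; origin at the centre of its underside; the station is 30 mm from its middle towards -x. Under the lips it is hollow, 84 mm wide, its floor 5 mm above the bench. A dark carrier block with a short steel stub, up to 76 mm above the bench, is fixed on it at x = 90 to 140 mm.
- foot_grip (a point): Centre of the round knob of the surface foot, a loose bystander of like materials near the nut, to be left alone: 73 mm tall, ribbed round black knob 36 mm in diameter and 46 tall on a round steel flange and a round steel foot 62 mm in diameter. This point is half-way up the knob, 50 mm above the bench; z up.
Things that resemble listed ones, but are neither listed nor needed, are in the scene too. What is shaped like the part that bears nut_grip but blue or brown is not meant.

How it is judged:
On the way:
1. The nut's bar is down through the slot, lengthwise, at the index marks (x of nut_grip in the frame of station between -0.025 and 0.025 m and y of nut_grip in the frame of station between -0.013 and 0.013 m and z of nut_grip in the frame of station between 0.02 and 0.034 m and angle between the x axis of nut_grip and the x axis of station, either way round below 0.4 rad), for 0.1 s.
At the end, for the whole second after the job is handed in: The nut at rest, flange on the lips within 3 mm, within 20 mm of the marks along the channel and 12 mm of the slot's centre line, bar square across the slot under both lips within 17 degrees, upright within 6 degrees; the round-knob foot moved at most 30 mm (x of nut_grip in the frame of station between -0.02 and 0.02 m and y of nut_grip in the frame of station between -0.012 and 0.012 m and z of nut_grip in the frame of station between 0.02 and 0.032 m and angle between the x axis of nut_grip and the y axis of station, either way round below 0.3 rad and angle between nut_grip's own z axis and vertical below 0.1 rad and linear speed of nut below 0.02 m/s); the robot touches nothing.
It fails at once if the round-knob foot is moved more than 30 mm (distance of foot_grip from where it was at the start of the episode above 0.03 m).
It also fails if it takes over 45 s, if anything falls off the work surface, if the arm or the gripper's body presses on something with over 40 N, if the wrist force passes 120 N, or if a joint passes its speed limit or range.

ROBOT

A 6-joint arm with a two-finger parallel gripper is mounted at the origin on the work surface. World frame = base frame: x ahead of the robot, y to its left, z up, the work surface at z = 0. Lengths are in m, angles in rad, forces in N, time in s.
With the tool pointing down it reaches from about 0.35 to 0.775 m from the base axis. Payload 7.3 kg.
Tool frame: the origin (TCP) lies at the very end of the fingers, on their centre line; the grasp point (between the pads) lies 19 mm behind it; z points along the fingers, y is the line along which they close (so a half turn about z gives the same grasp; the last joint's range is limited). The gripper opens to 92 mm and grips with 3 to 60 N. Pads are 19 mm wide; open, the fingers measure 130 mm over their backs; the gripper's body (75 mm by 190 mm) begins 47 mm behind the grasp point.
Start: joints at [-1.353, 0.342, 1.524, -0, 1.275, -0.146], TCP at [0.187, -0.491, 0.227] pointing down, gripper open.
Joint ranges: [-2.53, 2.53], [-0.77, 2.02], [0.04, 2.7], [-1, 4.14], [0.28, 2.66], [-3.11, 3.11]. Speed limits (rad/s): [2.57, 2.57, 3.14, 3.14, 3.14, 3.14].

INTERFACE

Orientations are given as [roll, pitch, yaw] about the fixed x, y, z axes, in that order (R = Rz(yaw) Ry(pitch) Rx(roll)).
In Python, from cell import robot gives the robot as it stands.
- The arm moves only by the tool apply_moves, never from a script. Its argument "motion" is text: rows parted by semicolons, each of 7 numbers parted by spaces: the opening in per cent of the stroke, from 0 (shut) to 100 (fully open), then the shift along the tool's x, y, z in cm, then the turn, a rotation vector about the tool's x, y, z in rad. A call has 1 to 20 rows; each row shifts and turns the commanded pose from where the row before left it, along the tool's axes as they then stand; what a row does not reach is not made up. A row lasts 1/8 s, in which the tool goes at most 62.5 mm and 10.7 degrees, less where a joint would pass 70% of its speed; a pose out of reach is approached as far as the arm can. A call with a gripper value outside its range is refused whole. The fingers move at their own pace and stop on an object; "force" is the grip in N (left out, the last holds). Time passes only in rows, so rows that do not move let the fingers close. It gives the time, the measured TCP pose, the force, the opening and the grip force at its end, in the units of the state.
- robot.observe(): the state, without advancing time (a new reading comes with each control period).
- robot.read_camera(name): name is "scene" or "side" or "wrist"; returns a dict with "img" (480x640x3 uint8, red, green, blue), "fovy" (degrees; the focal length in pixels is half the picture's height over the tangent of half this angle, whatever the lens; pixels are square), "cx", "cy" (the principal point, pixels), "R" (3x3) and "t" (3): a world point X has camera coordinates R X + t; the wrist camera has in their place "hand_eye" (4x4, takes a point from camera to tool coordinates, whose origin is the TCP and whose axes are the flange's). Camera axes: x right, y down, z forward; pixel columns grow to the right and rows downward; lengths in m; the calibration is good to about 2 mm. A picture is of the moment at which its call begins: read the wrist's pose just before it. There is no depth.
- robot.hand_in(): hands the job in; it is judged then, once.
Trained networks look in a picture, given as the dict that the camera call returned (one of the last four; its "shot" number tells which), for a name from the list of things; names that differ only in an ending like _2 or _b are one class to them, and where a whole thing is asked for, a point or a joint stands for the part that bears it (a point fixed in the world has none). Each returns a list of dicts, best first, with "score" (0 to 1); they miss things now and then, are a little off and sometimes report something else, mostly with a low value. They report only what shows in the picture. A call takes as long as a camera call. They do not tell look-alikes from the thing itself.
- robot.search_frame(target, picture): "centre" ([x, y, z] in m, in world coordinates, good to about 4 mm: the middle of the surface that is visible of it).
- robot.trace(target, picture): "pixels" (480x640 bool, what is visible of it).
The state is a dict: "time": time; "qpos": joint angles; "qvel": joint speeds; "joint_efforts": joint torques, N m; "tool_pos": TCP position; "tool_rot": TCP orientation; "contact_force": force on the tool from outside, world axes, zero at the start; "torque": the same for the moment, N m; "opening": finger opening in m; "grip_force": force on a finger pad.
Only numpy, scipy, OpenCV 4.12 (cv2) and the standard library are available. Lean on these libraries where they do the work, as an engineer would, in place of code of your own. Each camera call takes 0.05 s, during which the arm holds its last target. There are 200 camera calls.

## Working session

There is one attempt and no reset: what is moved stays moved. The work goes in short steps, Python scripts to look and compute and a tool call to move; the robot and the scene stay as the last step left them, time stands still between calls to the robot, and variables do not carry over. Pictures are saved under pics/ and viewed, at most 10 in all, crops included, and the job is handed in when it is done.

Besides the shell and the picture viewer there is one more tool, called after "Emit:" in YAML: its name, and indented under it one key for each argument. apply_moves: Moves the arm, as the interface text tells. Its arguments: {"type":"object","properties":{"motion":{"type":"string"},"force":{"type":"number"}},"required":["motion"]}

```bash
mkdir -p pics
cat > h.py <<'E'
import numpy as np, cv2
from cell import robot
def K(p):
    f=p["img"].shape[0]/2/np.tan(np.radians(p["fovy"])/2); return f,p["cx"],p["cy"]
def proj(p,X):
    f,cx,cy=K(p); c=np.asarray(p["R"])@np.asarray(X)+np.asarray(p["t"]).ravel(); return [f*c[0]/c[2]+cx,f*c[1]/c[2]+cy]
def ray(p,uv,z):
    f,cx,cy=K(p); R=np.asarray(p["R"]); t=np.asarray(p["t"]).ravel()
    d=R.T@np.array([(uv[0]-cx)/f,(uv[1]-cy)/f,1]); o=-R.T@t
    return o+d*(z-o[2])/d[2]
def save(p,n): cv2.imwrite("pics/"+n,p["img"][:,:,::-1])
E
python3 - <<'E'
from h import *
np.set_printoptions(precision=3,suppress=True)
s=robot.observe(); print(s)
for c in ["scene","side"]:
    p=robot.read_camera(c); save(p,c+"1.png"); print(c,p["fovy"],p["cx"],p["cy"],-np.array(p["R"]).T@np.array(p["t"]).ravel(), [k for k in p])
    for n in ["nut_grip","station","channel","foot_grip"]:
        for r in robot.search_frame(n,p)[:5]: print(n,round(r["score"],2),np.array(r["centre"]),np.array(proj(p,r["centre"])))
E
```

```text
{'time': 0.0, 'qpos': array([-1.353,  0.343,  1.525, -0.   ,  1.275, -0.146]), 'qvel': array([ 0.001,  0.001, -0.   ,  0.001,  0.   , -0.001]), 'joint_efforts': array([ -0.003, -43.125, -24.422,   0.071,   0.056,  -0.   ]), 'tool_pos': array([ 0.187, -0.49 ,  0.226]), 'tool_rot': array([-3.14 , -0.   ,  0.364]), 'contact_force': array([ 0.424, -0.082,  0.814]), 'torque': array([-0.017, -0.029, -0.006]), 'grip_force': 0.0, 'opening': 0.0919025370428196}
scene 57.44790279849158 301.8587201492839 242.75332573914758 [0.931 0.186 0.62 ] ['img', 'fovy', 'cx', 'cy', 'R', 't', 'shot']
nut_grip 0.96 [0.556 0.109 0.026] [351.424 270.508]
nut_grip 0.8 [0.666 0.092 0.03 ] [314.112 322.592]
nut_grip 0.79 [ 0.581 -0.002  0.028] [282.224 257.281]
station 0.69 [ 0.601 -0.193  0.032] [175.642 224.955]
foot_grip 0.9 [0.574 0.261 0.029] [442.684 315.552]
side 56.34834065534416 321.3249784388814 241.2218322193478 [ 0.223 -0.411  0.485] ['img', 'fovy', 'cx', 'cy', 'R', 't', 'shot']
nut_grip 0.72 [0.543 0.091 0.028] [285.578 257.223]
nut_grip 0.71 [0.644 0.082 0.028] [335.58  237.739]
nut_grip 0.7 [ 0.564 -0.012  0.029] [334.955 283.042]
station 0.69 [ 0.531 -0.204  0.034] [415.204 370.537]
channel 0.84 [ 0.538 -0.212  0.032] [424.31  373.101]
foot_grip 0.76 [0.552 0.246 0.028] [242.501 216.723]
```

View pics/scene1.png

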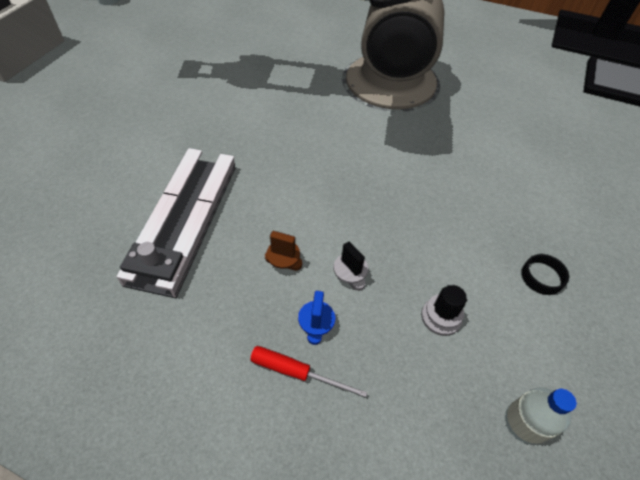

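View pics/side1.png

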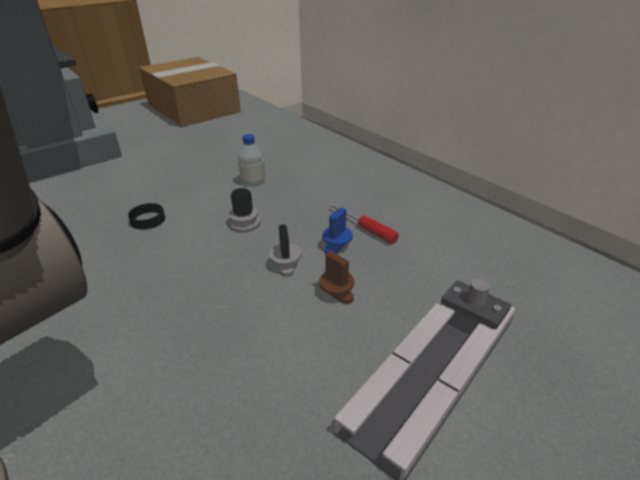

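The candidates for the nut in the scene view are a steel and black nut at (352,265), a brown one at (283,250), a blue one at (317,315), and the round-knob foot at (447,308), which is not the nut. I choose the steel nut with the black paddle, which is at (285,250) in the side view. The index marks are at scene (173,194)/(205,201) and side (402,357)/(450,385). The stub end of the channel is its +x end.

Run:
```python
from h import *
np.set_printoptions(precision=4,suppress=True)
P={c:robot.read_camera(c) for c in ["scene","side"]}
def crop(p,x,y,w,h): return cv2.resize(p["img"][y:y+h,x:x+w,::-1],(400,300),interpolation=cv2.INTER_CUBIC)
a=np.hstack([crop(P["scene"],310,225,80,60+0),crop(P["side"],245,215,80,60)])
b=np.hstack([crop(P["scene"],110,145,140,105),crop(P["side"],350,310,140,105)])
cv2.imwrite("pics/crop1.png",np.vstack([a,b]))
for c,m in (("scene",[(173,194),(205,201)]),("side",[(402,357),(450,385)])):
    print(c,[ray(P[c],u,.032) for u in m], "paddle top", ray(P[c],{"scene":(352,250),"side":(283,227)}[c],.073))
print(ray(P["scene"],(139,255),.032),ray(P["scene"],(204,157),.032))
```

```text
scene [array([ 0.5438, -0.2377,  0.032 ]), array([ 0.5336, -0.1773,  0.032 ])] paddle top [0.5503 0.1024 0.073 ]
side [array([ 0.5354, -0.178 ,  0.032 ]), array([ 0.5487, -0.2432,  0.032 ])] paddle top [0.555  0.1114 0.073 ]
[ 0.6772 -0.2117  0.032 ] [ 0.4391 -0.2386  0.032 ]
```

View pics/crop1.png

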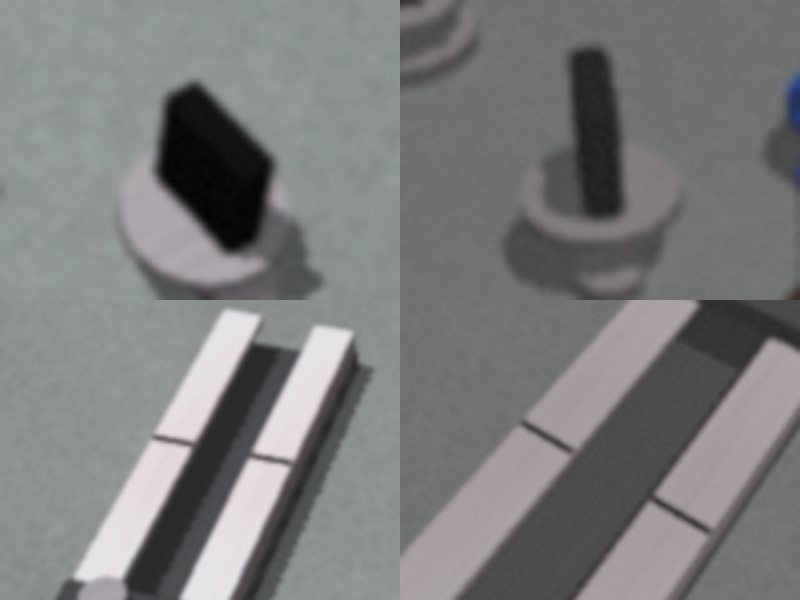

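The crop confirms the choice: a steel flange with a black flat paddle, at scene (352,255) and side (283,240). Next I compute the estimates and the wrist-camera geometry.

Run:
```python
from h import *
np.set_printoptions(precision=4,suppress=True)
p=robot.read_camera("scene"); q=robot.read_camera("side"); w=robot.read_camera("wrist")
for n,P,u in (("sc",p,[(163.2,193),(177.6,195.4),(197.5,200),(212.6,201.7)]),("sd",q,[(392.7,353.1),(411.3,363.2),(438.2,379.3),(458.5,390.9)])):
    X=np.array([ray(P,k,.032) for k in u]); print(n,X[:,:2].tolist(),"st",(X[1]+X[2])/2)
a,b=ray(p,(349,241.4),.073),ray(p,(364.4,258),.073); print("paddle edge",a,b,np.arctan2(*(b-a)[[1,0]]),np.linalg.norm(b-a))
print("side pad top mid",ray(q,(245+38,215+10),.073))
print(w["hand_eye"],w["fovy"],w["cx"],w["cy"])
```

```text
sc [[0.5492930759291333, -0.2548718891374884], [0.5431302712213859, -0.22840563346031356], [0.5372540540933155, -0.1905130664529215], [0.5292759525078254, -0.16431660384980212]] st [ 0.5402 -0.2095  0.032 ]
sd [[0.5308658274623855, -0.1661461749126967], [0.5372346028376864, -0.1921235624688451], [0.5442236300228219, -0.22903713252617278], [0.5497968475433754, -0.25472589144421853]] st [ 0.5407 -0.2106  0.032 ]
paddle edge [0.5371 0.0924 0.073 ] [0.5561 0.1245 0.073 ] 1.0370908089062891 0.037290184465601686
side pad top mid [0.5584 0.1163 0.073 ]
[[-0.0001 -0.9605 -0.2782  0.0739]
 [ 1.     -0.0003  0.0006  0.0016]
 [-0.0007 -0.2782  0.9605 -0.1571]
 [ 0.      0.      0.      1.    ]] 62.72284293643301 321.67410284148605 238.96472243289222
```

Emit:
apply_moves:
  motion: "60 3.95 -3.04 0.2 0 0 0;60 3.95 -3.04 0.2 0 0 0;60 3.95 -3.04 0.2 0 0 0;60 3.95 -3.04 0.2 0 0 0;60 3.95 -3.04 0.2 0 0 0;60 3.95 -3.04 0.2 0 0 0;60 3.95 -3.04 0.2 0 0 0;60 3.95 -3.04 0.2 0 0 0;60 3.95 -3.04 0.2 0 0 0;60 3.95 -3.04 0.2 0 0 0;60 3.95 -3.04 0.2 0 0 0;60 3.95 -3.04 0.2 0 0 0;60 3.95 -3.04 0.2 0 0 0;60 3.95 -3.04 0.2 0 0 0;60 0 0 0 0 0 -0.168;60 0 0 0 0 0 -0.168;60 0 0 0 0 0 -0.168;60 0 0 0 0 0 -0.168;60 0 0 0 0 0 0;60 0 0 0 0 0 0"

```text
time: 3.25
tool_pos: [0.5522, 0.1038, 0.1987]
tool_rot: [3.142, 0.0, 1.033]
contact_force: [0.2, 1.0, 0.6]
opening: 0.0547
grip_force: 0.0
```

```bash
cat >> h.py <<'E'
from scipy.spatial.transform import Rotation as Ro
def wrist():
    s=robot.observe(); w=robot.read_camera("wrist")
    T=np.eye(4); T[:3,:3]=Ro.from_euler("xyz",s["tool_rot"]).as_matrix(); T[:3,3]=s["tool_pos"]
    C=T@np.asarray(w["hand_eye"]); Ci=np.linalg.inv(C); w["R"],w["t"]=Ci[:3,:3],Ci[:3,3]; return s,w
E
python3 - <<'E'
from h import *
np.set_printoptions(precision=4,suppress=True)
s,w=wrist(); print(s["time"],s["tool_pos"],s["tool_rot"]); save(w,"w1.png")
c=np.array([.5526,.105]); d=np.array([np.cos(1.037),np.sin(1.037)]); n=np.array([-d[1],d[0]])
for a in(-1,1):
  for b in (-1,1): print("pred top corner",proj(w,np.r_[c+a*d*.02+b*n*.007,.073]))
E
```

```text
3.25 [0.5522 0.1038 0.1987] [3.1415 0.0001 1.0325]
pred top corner [np.float64(329.8574123000866), np.float64(251.50785210298056)]
pred top corner [np.float64(311.3087295066073), np.float64(251.59140997691804)]
pred top corner [np.float64(329.9269041048712), np.float64(199.11617152496706)]
pred top corner [np.float64(310.6552952017181), np.float64(199.20467795617145)]
```

View pics/w1.png

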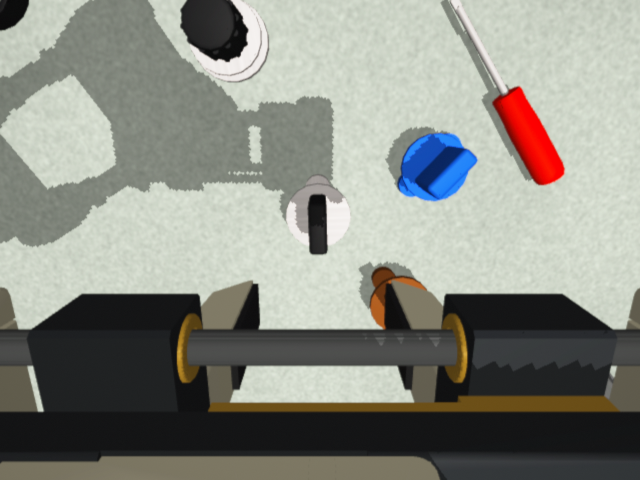

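The wrist view shows the black paddle at about (318,223), matching the prediction (columns 310–330, rows 199–251). Brown at (395,300) and blue at (437,168) are clear of the fingers. I descend and grip.

Emit:
apply_moves:
  motion: "60 0.1 0 4.0 0 0 0;60 0 0 4.0 0 0 0;60 0 0 4.0 0 0 0;60 0 0 3.0 0 0 0;60 0 0 1.3 0 0 0;60 0 0 0 0 0 0;60 0 0 0 0 0 0;0 0 0 0 0 0 0;0 0 0 0 0 0 0;0 0 0 0 0 0 0;0 0 0 0 0 0 0;0 0 0 0 0 0 0;0 0 0 0 0 0 0"
  force: 35

```text
time: 4.92
tool_pos: [0.5525, 0.1048, 0.0356]
tool_rot: [-3.141, 0.0, 1.036]
contact_force: [-0.1, 0.4, 0.7]
opening: 0.0137
grip_force: 35.0
```

Emit:
apply_moves:
  motion: "0 0 0 -1.5 0 0 0;0 0 0 -3.5 0 0 0;0 0 0 -3.5 0 0 0;0 0 0 -2.5 0 0 0;0 -3.96 2.145 0 0 0 0;0 -3.96 2.145 0 0 0 0;0 -3.96 2.145 0 0 0 0;0 -3.96 2.145 0 0 0 0;0 -3.96 2.145 0 0 0 0;0 -3.96 2.145 0 0 0 0;0 -3.96 2.145 0 0 0 0;0 0 0 0 0 0 0.165;0 0 0 0 0 0 0.165;0 0 0 0 0 0 0.165;0 0 0 0 0 0 0.165;0 0 0 0 0 0 0.163;0 0 0 0 0 0 0;0 0 0 0 0 0 0;0 0 0 0 0 0 0"

```text
time: 7.3
tool_pos: [0.5405, -0.2103, 0.1459]
tool_rot: [3.141, -0.0, 0.215]
contact_force: [0.3, 0.6, -1.4]
opening: 0.0139
grip_force: 35.0
```

Run:
```python
from h import *
np.set_printoptions(precision=4,suppress=True)
s,w=wrist(); print(s["time"],s["tool_pos"],s["tool_rot"],s["qpos"],s["opening"])
p=robot.read_camera("scene");q=robot.read_camera("side")
for n,P in (("w",w),("sc",p),("sd",q)):
    for r in robot.search_frame("station",P)[:1]: print(n,r["score"],r["centre"])
c=s["tool_pos"]; print("paddle top ctr pred",*[proj(P,c+[0,0,.019+.018]) for P in (p,q,w)],"bar ctr bottom",*[proj(P,c+[0,0,-.036]) for P in (p,q,w)])
a=np.hstack([cv2.resize(p["img"][120:300,90:330],(400,300),interpolation=cv2.INTER_CUBIC),cv2.resize(q["img"][240:450,320:600],(400,300),interpolation=cv2.INTER_CUBIC)])
b=np.hstack([cv2.resize(w["img"],(400,300),interpolation=cv2.INTER_AREA),cv2.resize(w["img"][100:325,170:470],(400,300),interpolation=cv2.INTER_CUBIC)])
cv2.imwrite("pics/c2.png",np.vstack([a,b])[:,:,::-1])
```

```text
7.3 [ 0.5405 -0.2103  0.1459] [ 3.1414 -0.0001  0.2146] [-0.5031  0.5138  1.4847 -0.0001  1.1429  0.8532] 0.013895183085047584
w 0.86 [0.6234, -0.1945, 0.0377]
sc 0.57 [0.6028, -0.1928, 0.0315]
sd 0.59 [0.5176, -0.2086, 0.0346]
paddle top ctr pred [np.float64(166.83735687674033), np.float64(130.43464445868975)] [np.float64(442.3476400427799), np.float64(277.3517375799585)] [np.float64(316.4097656622288), np.float64(348.3692134984783)] bar ctr bottom [np.float64(177.45311250300045), np.float64(165.8357413892237)] [np.float64(432.79926407720814), np.float64(326.7435992292224)] [np.float64(318.08108280376695), np.float64(272.36325080200027)]
```

View pics/c2.png

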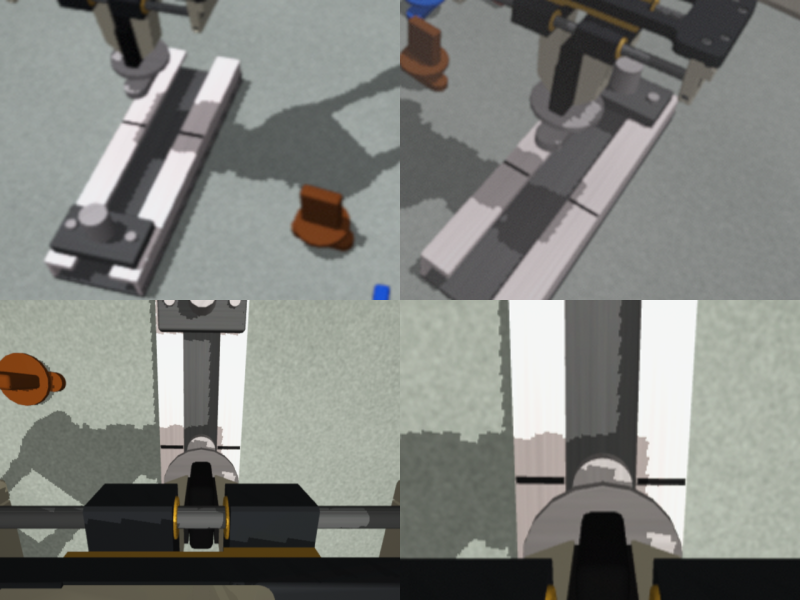

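Run:
```python
from h import *
np.set_printoptions(precision=4,suppress=True)
s,w=wrist()
g=lambda x,y:(170+(x-400)*.75,100+(y-300)*.75)
L=lambda x,y:ray(w,g(x,y),.032)
st=(L(565,480)+L(637,482)+L(516,480)+L(685,482))/4
far=(L(509,301)+L(697,301))/2; print("st wrist",st,"far ctr",far,"yaw",np.arctan2(*(far-st)[[1,0]]),"mark dir",np.arctan2(*(L(516,480)-L(685,482))[[1,0]])-np.pi/2)
fl,fr=g(523,555),g(682,555); z=s["tool_pos"][2]-.036+.024
c=(ray(w,fl,z)+ray(w,fr,z))/2; print("flange ctr line",c); R=Ro.from_euler("z",s["tool_rot"][2]).as_matrix()[:2,:2]
print("flange in tool(yaw frame)",R.T@(c-s["tool_pos"])[:2]," st",R.T@(st-s["tool_pos"])[:2])
e=ray(w,g(603,455),s["tool_pos"][2]-.036+.009); print("bar end in tool",R.T@(e-s["tool_pos"])[:2])
```

```text
st wrist [ 0.5389 -0.2119  0.032 ] far ctr [ 0.6282 -0.1937  0.032 ] yaw 0.20040355076342778 mark dir 0.20055829034207462
flange ctr line [ 0.5408 -0.2123  0.1337]
flange in tool(yaw frame) [-0.0002 -0.002 ]  st [-0.0019 -0.0012]
bar end in tool [ 0.0321 -0.0021]
```

The wrist view shows the marks at about (275,235) and (366,236), with the bar's end centred in the slot at (322,216). The nut lines up with the slot to within about 1 mm and 0.01 rad, so I lower it.

Emit:
apply_moves:
  motion: "0 -0.1 0 2.0 0 0 0.012;0 0 0 3.0 0 0 0;0 0 0 1.5 0 0 0;0 0 0 1.0 0 0 0;0 0 0 1.0 0 0 0;0 0 0 0.7 0 0 0;0 0 0 0.6 0 0 0;0 0 0 0 0 0 0;0 0 0 0 0 0 0;0 0 0 0 0 0 0"

```text
time: 8.9
tool_pos: [0.5398, -0.2106, 0.0481]
tool_rot: [3.141, -0.001, 0.201]
contact_force: [-0.2, 0.2, -1.8]
opening: 0.014
grip_force: 35.0
```

Emit:
apply_moves:
  motion: "0 0 0 0 0 0 -0.157;0 0 0 0 0 0 -0.157;0 0 0 0 0 0 -0.157;0 0 0 0 0 0 -0.157;0 0 0 0 0 0 -0.157;0 0 0 0 0 0 -0.157;0 0 0 0 0 0 -0.157;0 0 0 0 0 0 -0.157;0 0 0 0 0 0 -0.157;0 0 0 0 0 0 -0.157;0 0 0 0 0 0 0;0 0 0 0.05 0 0 0;0 0 0 0.05 0 0 0;0 0 0 0 0 0 0;0 0 0 0 0 0 0"

```text
time: 10.78
tool_pos: [0.5396, -0.2105, 0.0467]
tool_rot: [-3.142, 0.0, 1.77]
contact_force: [0.6, 0.1, -0.4]
opening: 0.0138
grip_force: 35.0
```

Run:
```python
from h import *
p=robot.read_camera("scene");q=robot.read_camera("side");s,w=wrist()
c=lambda P,x,y,k,h:cv2.resize(P["img"][y:y+h,x:x+k],(400,300),interpolation=cv2.INTER_CUBIC)
a=np.hstack([c(p,120,150,120,90),c(q,370,290,120,90)]);b=np.hstack([c(w,0,0,640,480),c(w,170,100,300,225)])
cv2.imwrite("pics/c3.png",np.vstack([a,b])[:,:,::-1])
```

```text
(no output)
```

View pics/c3.png

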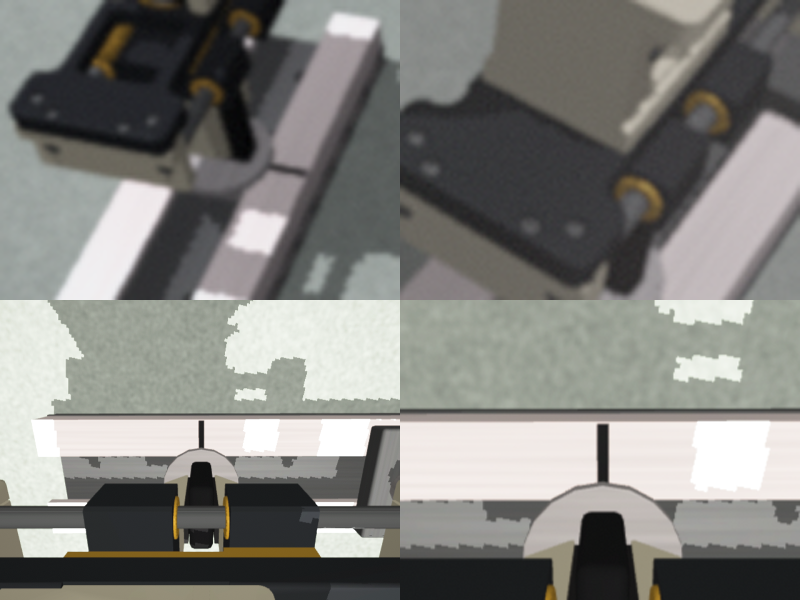

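The nut is turned square to the channel, and the index line at wrist-crop (602,455) points at the paddle's centre. The weight is coming off the wrist, so the flange is touching the lips. I lower a hair, release and retreat.

Emit:
apply_moves:
  motion: "0 0 0 0.04 0 0 0;0 0 0 0 0 0 0;0 0 0 0 0 0 0;45 0 0 0 0 0 0;45 0 0 0 0 0 0;45 0 0 0 0 0 0;45 0 0 0 0 0 0;45 0 0 -1.0 0 0 0;45 0 0 -2.0 0 0 0;45 0 0 -4.0 0 0 0;45 0 0 -4.0 0 0 0;45 0 0 -4.0 0 0 0;45 0 0 0 0 0 0;45 0 0 0 0 0 0"

```text
time: 12.68
tool_pos: [0.5392, -0.2103, 0.1961]
tool_rot: [-3.141, -0.0, 1.771]
contact_force: [-0.5, -0.7, -1.1]
opening: 0.0412
grip_force: 0.0
```

Run:
```python
from h import *
np.set_printoptions(precision=1,suppress=True)
p=robot.read_camera("scene");q=robot.read_camera("side");s,w=wrist()
th=.2; st=np.array([.5397,-.2110,.032]); R=Ro.from_euler("z",th+np.pi/2).as_matrix()
for P in(p,q,w):
    im=P["img"]=P["img"].copy()
    for a in(-.02,.02):
        for b in(-.007,.007):
            u=proj(P,st+R@np.array([a,b,.052-.017+.0170+0])); cv2.circle(im,tuple(int(round(k)) for k in u),1,(255,0,0),-1)
c=lambda P,x,y,k,h:cv2.resize(P["img"][y:y+h,x:x+k],(400,300),interpolation=cv2.INTER_CUBIC)
a=np.hstack([c(p,120,130,120,90),c(q,370,280,140,105)]);b=np.hstack([c(w,0,0,640,480),c(w,220,130,200,150)])
cv2.imwrite("pics/c4.png",np.vstack([a,b])[:,:,::-1])
```

```text
(no output)
```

View pics/c4.png

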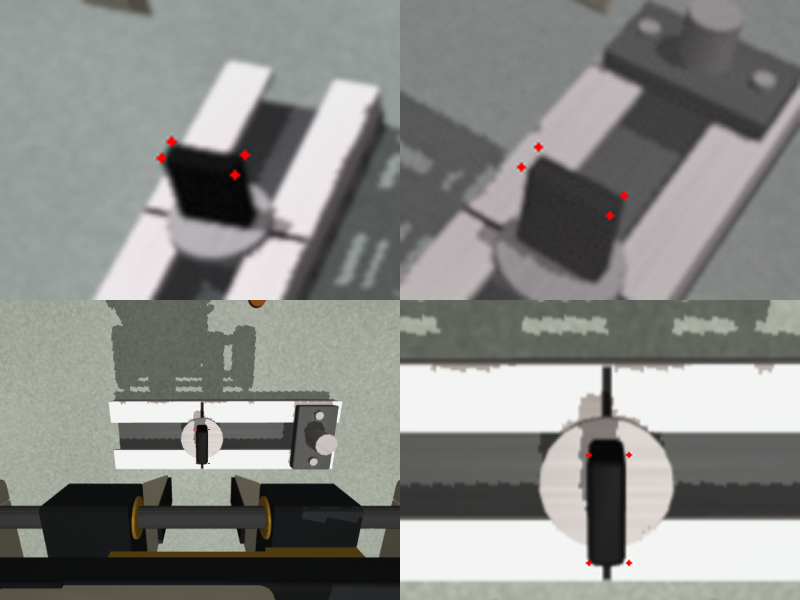

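The nut sits square across the slot, upright, with its flange centred on the index marks (wrist crop (606,480)), and the gripper is clear. The foot was never approached.

```bash
python3 -c "
from cell import robot
print(robot.hand_in())"
```

```text
the job is handed in; nothing more can be done
None
```

The nut is through the slot at the index marks, turned a quarter turn square under both lips and released upright on its flange. The foot was left untouched, and the job is handed in; no verdict came back.

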